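# Uncap the probe-change station and hold its keyed collar home

## Task

Take the orange dust cap off the station and stand it upright, knob up, fully on the blue mat. Then turn the black knurled collar on the station's post until its hidden keyways drop over the pins, push it down against the spring until it is fully home on the shoulder, and finish while still holding it pushed home. Leave the other things on the bench where they are.

Things in the scene. Friction and masses are not known exactly. Their poses are not given: they have to be found in the camera images.
- station: Fixed station: grey foot 130 x 130 x 14 mm, on it a round aluminium pillar 68 mm in diameter whose flat top (the shoulder) is 50 mm above the bench, on it a steel post 28 mm in diameter with its top 98 mm above the bench. Origin: centre of the foot's underside, on the common axis of pillar, post and collar; z up.
- shoulder (a point): Centre of the shoulder, 50 mm above the station's origin. Three radial pins 120 degrees apart, 6 mm thick, stick out of the post to 20.5 mm from the axis, top edge 14 mm above the shoulder. The collar hides them; the way they point differs each time and is not given by the foot.
- collar: Loose black knurled ring on the post, under the cap: 51 mm outer diameter, 30 mm bore (1 mm play round the post), 40 mm tall, about 0.15 kg. Origin: centre of its underside; z up. It starts resting on the pins, underside 64 mm above the bench. Three blind keyways in its underside, 120 degrees apart, one along its +x. Grip it across its sides from above, at any yaw.
- collar_top (a point): Centre of the collar's top face, 40 mm above its origin; white dots on it mark the keyways. Turning the collar clockwise (seen from above) 20 to 85 degrees from its start brings them over the pins, with about 5 degrees free either way. It then drops 7 mm on to the spring plate (underside 57 mm above the bench); 7 mm more against the spring is home (50 mm, post top 8 mm proud).
- spring_plate (a joint): Sprung brass ring around the foot of the post, under the collar: 0 = up (top 57 mm above the bench), 0.007 m = pressed level with the shoulder, the collar home. It pushes up with 4 N at 0 and 11 N at 0.007, so the collar rises again if let go.
- cap: Loose orange dust cap, an upside-down cup 64 mm in diameter, inside diameter 58 mm, 60 mm tall, 56 mm deep inside, about 70 g, with a black round knob 22 mm in diameter and 26 mm tall on top. Origin: centre of its open rim; z up. It starts standing over the collar with its rim on the station's shoulder, 50 mm above the bench; lift it straight up by at least 60 mm to clear the collar.
- cap_knob (a point): Middle of the dust cap's black knob, 74 mm above the cap's rim: the point to grip from above.
- mat: Fixed flat blue mat, 140 x 140 x 4 mm, on the bench; origin: centre of its underside (the top is 4 mm above it).
- test_block: Bystander: steel block 100 x 44 x 45 mm with two round bores in its top; origin: centre of its underside.
- gauge_blocks: Bystander: small stack of two upright steel gauge blocks, 35 x 29 mm and 60 mm tall; origin: on the underside, under the taller block.
- controller: Bystander: grey hand controller 130 x 55 x 26 mm with a black joystick to 42 mm; origin: centre of its underside.
There are look-alikes about, which are no part of the job. Of the things that look like the mat, the middle-sized one is meant.

How it is judged:
On the way, in this order (a step that is already met when the one before it is completed fails the run):
1. the dust cap stands upright on the mat, let go (x of cap in the frame of mat between -0.045 and 0.045 m and y of cap in the frame of mat between -0.045 and 0.045 m and z of cap in the frame of mat below 0.008 m and angle between cap's own z axis and vertical below 0.1 rad and contact force between cap and the fingers below 0.1 N), for 0.2 s.
2. the collar's keyways have dropped over the pins (z of collar in the frame of station below 0.0595 m and horizontal distance between collar and station below 0.004 m and angle between collar's own z axis and vertical below 0.08 rad), for 0.1 s.
At the end, for the whole second after the job is handed in: The cap stands upright on the mat (centre within 45 mm of the mat's along each side, tilt under 0.1 rad, untouched); the collar is over the pins, its underside under 1.8 mm above the shoulder, the spring plate pressed down, and the robot pushes or grips the collar with over 2 N (all of step 1 and z of collar in the frame of station below 0.0518 m and horizontal distance between collar and station below 0.004 m and angle between collar's own z axis and vertical below 0.08 rad and value of joint spring_plate above 0.0052 m and (contact force between collar and the fingers above 2 N or contact force between collar and the arm above 2 N)); the arm keeps its last pose, push and grip.
It fails at once if test block moved more than 20 mm (distance of test_block from where it was at the start of the episode above 0.02 m).
It fails at once if gauge blocks moved more than 20 mm (distance of gauge_blocks from where it was at the start of the episode above 0.02 m).
It fails at once if controller moved more than 20 mm (distance of controller from where it was at the start of the episode above 0.02 m).
It also fails if it takes over 61 s, if anything falls off the work surface, if the arm or the gripper's body presses on something with over 40 N, if the wrist force passes 120 N, or if a joint passes its speed limit or range.

## Robot

A 6-joint arm with a two-finger parallel gripper is mounted at the origin on the work surface. World frame = base frame: x ahead of the robot, y to its left, z up, the work surface at z = 0. Lengths are in m, angles in rad, forces in N, time in s.
With the tool pointing down it reaches from about 0.2 to 0.875 m from the base axis. Payload 3.4 kg.
Tool frame: the origin (TCP) lies midway between the tips of the shut fingers; the grasp point (between the pads) lies 19 mm behind it (env.tcp_to_grasp is the distance from the TCP to the grasp point, in m); z points along the fingers, y is the line along which they close (so a half turn about z gives the same grasp; the last joint's range is limited). The gripper opens to 94 mm and grips with 3 to 60 N. Pads are 16 mm wide; open, the fingers measure 119 mm over their backs; the gripper's body (75 mm by 177 mm) begins 78 mm behind the grasp point.
Start: joints at [1.153, 0.276, 1.505, -0, 1.361, -0.121], TCP at [0.168, 0.55, 0.205] pointing down, gripper open.
Joint ranges: [-2.89, 2.89], [-0.75, 2.08], [0.22, 2.7], [-1.18, 4.32], [0.11, 2.71], [-2.7, 2.7]. Speed limits (rad/s): [2.57, 2.57, 3.14, 3.14, 3.14, 3.14].

## Interface

Orientations are given as a unit quaternion [w, x, y, z].
In Python, from bench import env, grab_frame gives the robot as it stands.
- The arm moves only by the tool jog_arm, never from a script. Its argument "steps" is a list of rows, each an object of numbers: "hand": the closure in counts, from 0 (fully open) to 255 (shut); "x", "y", "z": the shift along the tool's x, y, z in m; "ax", "ay", "az": the turn, a rotation vector about the tool's x, y, z in rad. A call has 1 to 20 rows; each row is the pose to reach, as a shift and turn from the pose commanded when the call began, along the tool's axes at that moment; what a row does not reach only later rows make up. A row lasts 1/10 s, in which the tool goes at most 50 mm and 8.59 degrees, less where a joint would pass 70% of its speed; a pose out of reach is approached as far as the arm can. A call with a gripper value outside its range is refused whole. The fingers move at their own pace and stop on an object; "newtons" is the grip in N (left out, the last holds). Time passes only in rows, so rows that repeat a pose let the fingers close. It gives the time, the measured TCP pose, the force, the opening and the grip force at its end, in the units of the state.
- env.sense(): the state, without advancing time (a new reading comes with each control period).
- grab_frame(name): name is "side" or "top" or "wrist"; returns a dict with "image" (480x640x3 uint8, blue, green, red), "fx", "fy", "cx", "cy" (pixels), "k1" (the pictures are not rectified: a ray, as slopes to the right and down, at radius r is drawn at 1 + k1 r^2 times it, then the intrinsics apply), "view" (4x4, takes a point from world to camera coordinates). Camera axes: x right, y down, z forward; pixel columns grow to the right and rows downward; lengths in m; the calibration is good to about 2 mm. A picture is of the moment at which its call begins. There is no depth.
- env.finish_job(): hands the job in; it is judged then, once.
The state is a dict: "time": time; "q": joint angles; "qd": joint speeds; "effort": joint torques, N m; "tcp_pos": TCP position; "ee_rot": TCP orientation; "contact_force": force on the tool from outside, world axes, zero at the start; "ft_torque": the same for the moment, N m; "gripper_width": finger opening in m; "grasp_force": force on a finger pad.
Only numpy, scipy, OpenCV 4.12 (cv2) and the standard library are available. Lean on these libraries where they do the work, as an engineer would, in place of code of your own. Each camera call takes 0.05 s, during which the arm holds its last target. There are 200 camera calls.

## Working session

There is one attempt and no reset: what is moved stays moved. The work goes in short steps, Python scripts to look and compute and a tool call to move; the robot and the scene stay as the last step left them, time stands still between calls to the robot, and variables do not carry over. Pictures are saved under pics/ and viewed, at most 10 in all, crops included, and the job is handed in when it is done.

Besides the shell and the picture viewer there is one more tool, called after "Emit:" as a command line: name --argument value ..., lists and objects as JSON in quotes. jog_arm: Moves the arm, as the interface text tells. Its arguments: {"type":"object","properties":{"steps":{"type":"array","items":{"type":"object","properties":{"hand":{"type":"number"},"x":{"type":"number"},"y":{"type":"number"},"z":{"type":"number"},"ax":{"type":"number"},"ay":{"type":"number"},"az":{"type":"number"}}}},"newtons":{"type":"number"}},"required":["steps"]}

```bash
mkdir -p pics; ls; cat > h.py <<'E'
import numpy as np, cv2
from bench import env, grab_frame
def ray(f,u,v):
    p=cv2.undistortPoints(np.array([[[u,v]]],float),np.array([[f["fx"],0,f["cx"]],[0,f["fy"],f["cy"]],[0,0,1]]),np.array([f["k1"],0,0,0.]))[0,0] if 0 else None
    x=np.array([(u-f["cx"])/f["fx"],(v-f["cy"])/f["fy"]]); s=x.copy()
    for _ in range(20): s=x/(1+f["k1"]*(s@s))
    V=np.array(f["view"]); R=V[:3,:3]; return -R.T@V[:3,3], R.T@np.array([s[0],s[1],1])
def onz(f,u,v,z):
    o,d=ray(f,u,v); return o+d*(z-o[2])/d[2]
def blobs(f,lo,hi,amin=80):
    m=cv2.inRange(cv2.cvtColor(f["image"],cv2.COLOR_BGR2HSV),np.array(lo),np.array(hi))
    cs=cv2.findContours(m,cv2.RETR_EXTERNAL,cv2.CHAIN_APPROX_NONE)[0]
    return [c for c in cs if cv2.contourArea(c)>amin]
E
python3 - <<'E'
from h import *
for n in("top","side"):
    f=grab_frame(n); cv2.imwrite(f"pics/{n}0.png",f["image"]); np.save(f"{n}0.npy",f,allow_pickle=True)
    V=np.array(f["view"]);print(n,-V[:3,:3].T@V[:3,3],V[2,:3],f["fx"],f["k1"])
    for nm,lo,hi in(("blue",(95,100,50),(130,255,255)),("orange",(5,130,100),(20,255,255))):
        for c in blobs(f,lo,hi):
            r=cv2.minAreaRect(c); P=[onz(f,*p,.004)[:2] for p in cv2.boxPoints(r)]
            print(nm,np.round(r[0]),cv2.contourArea(c),np.round(np.mean(P,0),3),[round(float(np.linalg.norm(P[i]-P[i-1])),3) for i in(0,1)])
s=env.sense();print(s["tcp_pos"],s["ee_rot"],s["time"])
E
```

```text
pics
top [0.36991694 0.22257556 1.16157939] [ 0.15986008  0.00435136 -0.98713009] 467.9791418490111 -0.04252980612661147
blue [324. 339.] 1234.0 [0.308 0.211] [0.086, 0.088]
blue [316. 253.] 2718.5 [0.516 0.235] [0.133, 0.134]
blue [147. 239.] 5371.0 [0.542 0.663] [0.189, 0.194]
orange [530. 261.] 565.0 [ 0.51  -0.299] [0.066, 0.069]
orange [ 31. 201.] 3730.0 [0.632 0.977] [0.14, 0.21]
side [0.30118467 1.13617941 0.88938861] [ 0.21219497 -0.74763476 -0.62929767] 502.7803245697154 -0.12111170452207753
blue [271. 429.] 8172.5 [0.543 0.656] [0.191, 0.218]
blue [420. 295.] 832.0 [0.309 0.214] [0.089, 0.089]
blue [337. 286.] 1901.5 [0.519 0.235] [0.157, 0.146]
blue [432.  97.] 905.0 [ 0.405 -1.061] [0.16, 0.308]
orange [381. 165.] 368.0 [ 0.518 -0.389] [0.068, 0.169]
[0.16797912 0.54941853 0.20470256] [-1.99770821e-04  1.47844440e-01  9.89010313e-01 -7.63289645e-04] 0.1
```

View pics/top0.png

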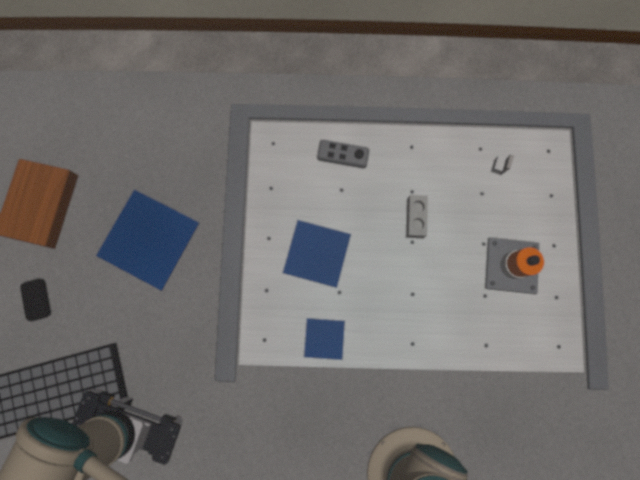

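View pics/side0.png

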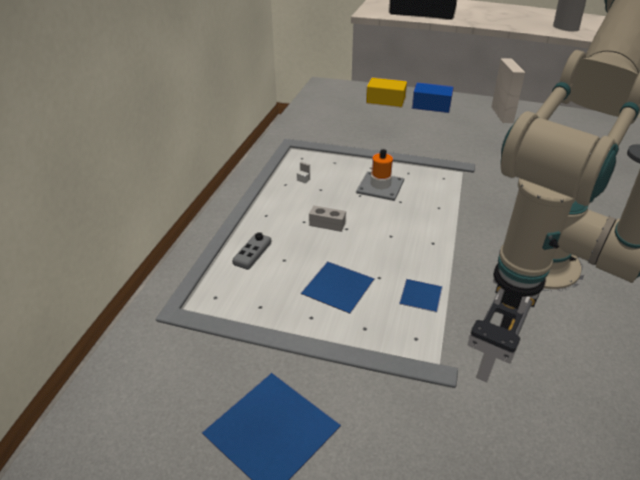

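The top view shows the middle mat at (316,253) and the cap with its knob at (533,260). The side view shows the knob at (383,154). The test block is at (417,216), the controller at (343,153) and the gauge blocks at (502,164).

```bash
python3 - <<'E'
from h import *
F={n:np.load(f"{n}0.npy",allow_pickle=True).item() for n in("top","side")}
out=[]
for n in F:
    f=F[n]; c=max([c for c in blobs(f,(3,130,80),(22,255,255)) if cv2.boundingRect(c)[0]>300],key=cv2.contourArea)
    x,y,w,h=cv2.boundingRect(c); x-=4;y-=16;w+=8;h+=18
    g=f["image"][y:y+h,x:x+w].max(2); m=(g<60).astype(np.uint8)
    k,l,st,ce=cv2.connectedComponentsWithStats(m); i=1+np.argmax(st[1:,4]); u=ce[i]+[x,y]; print(n,u,st[i])
    out.append(ray(f,*u)); 
(o,d),(p,e)=out
A=np.stack([d,-e],1); t=np.linalg.lstsq(A,p-o,rcond=None)[0]; a=o+d*t[0]; b=p+e*t[1]; print("knob",a,b)
f=F["top"]; im=f["image"][225:305,475:560]
cv2.imwrite("pics/c.png",cv2.resize(im,None,fx=7,fy=7,interpolation=cv2.INTER_CUBIC))
g=cv2.cvtColor(f["image"],cv2.COLOR_BGR2GRAY)[225:305,475:552]
m=(g<140).astype(np.uint8); c=max(cv2.findContours(m,0,2)[0],key=cv2.contourArea)
r=cv2.boxPoints(cv2.minAreaRect(c))+[475,225]; P=[onz(f,*q,.014) for q in r]; print("foot",r.round(1).tolist(),np.mean(P,0),np.round(P,3).tolist())
s=env.sense();from scipy.spatial.transform import Rotation as R
q=s["ee_rot"];M=R.from_quat([q[1],q[2],q[3],q[0]]).as_matrix();print(M.round(4).tolist())
E
```

```text
top [532.64285714 260.        ] [17 25 10  7 56]
side [382.76315789 153.26315789] [12 13  6  8 38]
knob [ 0.49732469 -0.25137355  0.1263702 ] [ 0.49604451 -0.251498    0.12626963]
foot [[476.9, 288.1], [482.7, 235.3], [545.6, 242.3], [539.8, 295.1]] [ 0.49744644 -0.24870276  0.014     ] [[0.438, -0.161, 0.014], [0.57, -0.179, 0.014], [0.557, -0.338, 0.014], [0.425, -0.317, 0.014]]
[[-0.9563, 0.2924, -0.0006], [0.2924, 0.9563, -0.0015], [0.0002, -0.0016, -1.0]]
```

View pics/c.png

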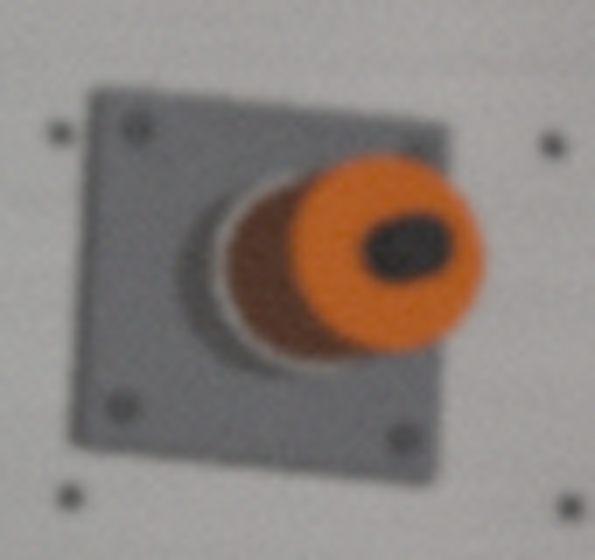

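The crop confirms the foot centre and axis at about (0.497, -0.250), with the knob directly above it. Next I move over the knob.

Emit:
jog_arm --steps '[{"x": -0.549, "y": -0.67, "z": 0}, {"x": -0.549, "y": -0.67, "z": 0}, {"x": -0.549, "y": -0.67, "z": 0}, {"x": -0.549, "y": -0.67, "z": 0}, {"x": -0.549, "y": -0.67, "z": 0}, {"x": -0.549, "y": -0.67, "z": 0}, {"x": -0.549, "y": -0.67, "z": 0}, {"x": -0.549, "y": -0.67, "z": 0}, {"x": -0.549, "y": -0.67, "z": 0}, {"x": -0.549, "y": -0.67, "z": 0}, {"x": -0.549, "y": -0.67, "z": 0}, {"x": -0.549, "y": -0.67, "z": 0}, {"x": -0.549, "y": -0.67, "z": 0}, {"x": -0.549, "y": -0.67, "z": 0}, {"x": -0.549, "y": -0.67, "z": 0}, {"x": -0.549, "y": -0.67, "z": 0}, {"x": -0.549, "y": -0.67, "z": 0}, {"x": -0.549, "y": -0.67, "z": 0}, {"x": -0.549, "y": -0.67, "z": 0}, {"x": -0.549, "y": -0.67, "z": 0}]' --newtons 25

```text
invalid input
```

```bash
cat > st.py <<'E'
from h import *
from scipy.spatial.transform import Rotation as R
def st():
    s=env.sense(); q=s["ee_rot"]; M=R.from_quat([q[1],q[2],q[3],q[0]]).as_matrix()
    print("t",s["time"],"tcp",np.round(s["tcp_pos"],4),"q6",round(s["q"][5],2),"F",np.round(s["contact_force"],1),"T",np.round(s["ft_torque"],2),"w",s["gripper_width"],"g",s["grasp_force"],"tilt",np.round(M[:2,2],3))
    return s,M
def delta(p):
    s,M=st(); print("tool shift",np.round(M.T@(np.array(p)-s["tcp_pos"]),4))
E
python3 - <<'E'
from st import *
f=grab_frame("wrist"); cv2.imwrite("pics/w1.png",f["image"]);np.save("w1.npy",f,allow_pickle=True)
delta([.4967,-.2512,.114])
for c in blobs(f,(3,130,80),(22,255,255),300):
    (u,v),r=cv2.minEnclosingCircle(c); print("cap",u,v,r,onz(f,u,v,.110))
E
```

```text
t 0.15 tcp [0.168  0.5495 0.2048] q6 -0.12 F [ 0.5 -1.   0.1] T [ 0.01 -0.1  -0.01] w 0.09425898610380559 g 0.0 tilt [-0.001 -0.001]
tool shift [-0.5485 -0.6694  0.0916]
cap 105.0 370.0 31.016223907470703 [0.22894022 0.31796498 0.11      ]
cap 530.0 367.5 34.31117630004883 [0.34267286 0.70034009 0.11      ]
```

View pics/w1.png

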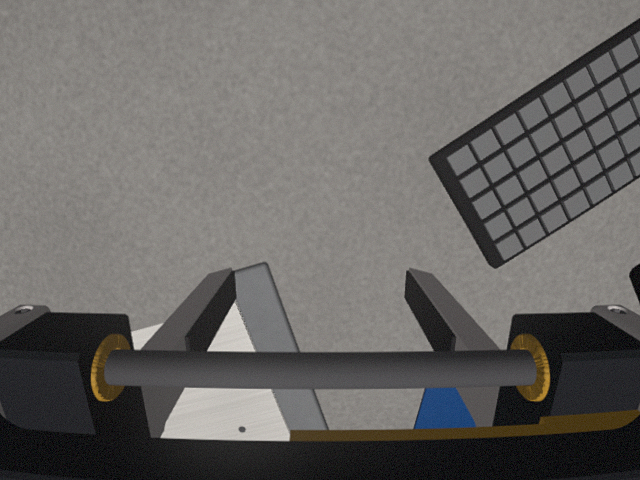

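The move was refused, so this wrist view is still the start pose: fingers at (210,300) and (430,300), keyboard at upper right. I'll retry with every field given.

Emit:
jog_arm --steps '[{"hand": 0, "x": -0.549, "y": -0.67, "z": 0, "ax": 0, "ay": 0, "az": 0}, {"hand": 0, "x": -0.549, "y": -0.67, "z": 0, "ax": 0, "ay": 0, "az": 0}, {"hand": 0, "x": -0.549, "y": -0.67, "z": 0, "ax": 0, "ay": 0, "az": 0}, {"hand": 0, "x": -0.549, "y": -0.67, "z": 0, "ax": 0, "ay": 0, "az": 0}, {"hand": 0, "x": -0.549, "y": -0.67, "z": 0, "ax": 0, "ay": 0, "az": 0}, {"hand": 0, "x": -0.549, "y": -0.67, "z": 0, "ax": 0, "ay": 0, "az": 0}, {"hand": 0, "x": -0.549, "y": -0.67, "z": 0, "ax": 0, "ay": 0, "az": 0}, {"hand": 0, "x": -0.549, "y": -0.67, "z": 0, "ax": 0, "ay": 0, "az": 0}, {"hand": 0, "x": -0.549, "y": -0.67, "z": 0, "ax": 0, "ay": 0, "az": 0}, {"hand": 0, "x": -0.549, "y": -0.67, "z": 0, "ax": 0, "ay": 0, "az": 0}, {"hand": 0, "x": -0.549, "y": -0.67, "z": 0, "ax": 0, "ay": 0, "az": 0}, {"hand": 0, "x": -0.549, "y": -0.67, "z": 0, "ax": 0, "ay": 0, "az": 0}, {"hand": 0, "x": -0.549, "y": -0.67, "z": 0, "ax": 0, "ay": 0, "az": 0}, {"hand": 0, "x": -0.549, "y": -0.67, "z": 0, "ax": 0, "ay": 0, "az": 0}, {"hand": 0, "x": -0.549, "y": -0.67, "z": 0, "ax": 0, "ay": 0, "az": 0}, {"hand": 0, "x": -0.549, "y": -0.67, "z": 0, "ax": 0, "ay": 0, "az": 0}, {"hand": 0, "x": -0.549, "y": -0.67, "z": 0, "ax": 0, "ay": 0, "az": 0}, {"hand": 0, "x": -0.549, "y": -0.67, "z": 0, "ax": 0, "ay": 0, "az": 0}, {"hand": 0, "x": -0.549, "y": -0.67, "z": 0, "ax": 0, "ay": 0, "az": 0}, {"hand": 0, "x": -0.549, "y": -0.67, "z": 0, "ax": 0, "ay": 0, "az": 0}]' --newtons 25

```text
time: 2.15
tcp_pos: [0.4964, -0.25, 0.2049]
ee_rot: [-0.001, 0.148, 0.989, 0.001]
contact_force: [-0.3, -0.1, 0.2]
gripper_width: 0.0939
grasp_force: 0.0
```

```bash
python3 - <<'E'
from st import *
f=grab_frame("wrist"); cv2.imwrite("pics/w2.png",f["image"]);np.save("w2.npy",f,allow_pickle=True)
delta([.4967,-.2512,.114])
for c in blobs(f,(3,130,80),(22,255,255),300):
    (u,v),r=cv2.minEnclosingCircle(c); print("cap",u,v,r,onz(f,u,v,.110))
E
```

```text
t 2.2 tcp [ 0.4963 -0.2495  0.2052] q6 -1.87 F [-0.1  0.7  0.1] T [-0.02  0.01  0.07] w 0.09384071338221052 g 0.0 tilt [-0.001  0.002]
tool shift [-0.001  -0.0016  0.0912]
cap 320.6853942871094 237.0435333251953 39.363826751708984 [ 0.49322036 -0.2491757   0.11      ]
```

View pics/w2.png

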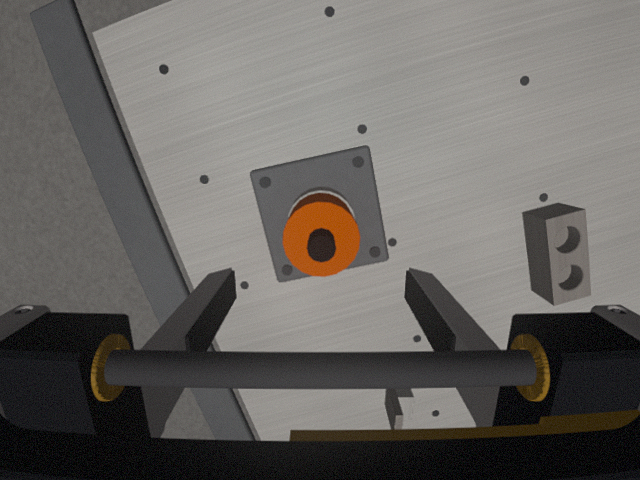

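The wrist view shows the cap at (321,237), midway between the fingers. I descend and grip the knob.

Emit:
jog_arm --steps '[{"hand": 0, "x": 0, "y": 0, "z": 0.045, "ax": 0, "ay": 0, "az": 0}, {"hand": 0, "x": 0, "y": 0, "z": 0.08, "ax": 0, "ay": 0, "az": 0}, {"hand": 0, "x": 0, "y": 0, "z": 0.09, "ax": 0, "ay": 0, "az": 0}, {"hand": 255, "x": 0, "y": 0, "z": 0.09, "ax": 0, "ay": 0, "az": 0}, {"hand": 255, "x": 0, "y": 0, "z": 0.09, "ax": 0, "ay": 0, "az": 0}, {"hand": 255, "x": 0, "y": 0, "z": 0.09, "ax": 0, "ay": 0, "az": 0}, {"hand": 255, "x": 0, "y": 0, "z": 0.09, "ax": 0, "ay": 0, "az": 0}, {"hand": 255, "x": 0, "y": 0, "z": 0.09, "ax": 0, "ay": 0, "az": 0}, {"hand": 255, "x": 0, "y": 0, "z": 0.09, "ax": 0, "ay": 0, "az": 0}]' --newtons 25

```text
time: 3.1
tcp_pos: [0.4975, -0.2516, 0.116]
ee_rot: [0.0, 0.148, 0.989, -0.0]
contact_force: [0.3, 0.1, -1.0]
gripper_width: 0.0497
grasp_force: 0.0
```

Emit:
jog_arm --steps '[{"hand": 255, "x": 0, "y": 0, "z": 0, "ax": 0, "ay": 0, "az": 0}, {"hand": 255, "x": 0, "y": 0, "z": 0, "ax": 0, "ay": 0, "az": 0}, {"hand": 255, "x": 0, "y": 0, "z": 0, "ax": 0, "ay": 0, "az": 0}, {"hand": 255, "x": 0, "y": 0, "z": 0, "ax": 0, "ay": 0, "az": 0}, {"hand": 255, "x": 0, "y": 0, "z": 0, "ax": 0, "ay": 0, "az": 0}, {"hand": 255, "x": 0, "y": 0, "z": 0, "ax": 0, "ay": 0, "az": 0}]'

```text
time: 3.7
tcp_pos: [0.4971, -0.2513, 0.1153]
ee_rot: [-0.0, 0.148, 0.989, 0.0]
contact_force: [0.4, 0.5, -2.3]
gripper_width: 0.0217
grasp_force: 24.9
```

```bash
python3 -c "
from st import *
delta([.517,.235,.22])"
```

```text
t 3.7 tcp [ 0.4971 -0.2513  0.1153] q6 -1.87 F [ 0.4  0.5 -2.3] T [-0.03  0.03 -0.07] w 0.021709553904727282 g 24.92010533809662 tilt [-0.  0.]
tool shift [ 0.1232  0.4709 -0.1046]
```

Emit:
jog_arm --steps '[{"hand": 255, "x": 0, "y": 0, "z": -0.01, "ax": 0, "ay": 0, "az": 0}, {"hand": 255, "x": 0, "y": 0, "z": -0.03, "ax": 0, "ay": 0, "az": 0}, {"hand": 255, "x": 0, "y": 0, "z": -0.055, "ax": 0, "ay": 0, "az": 0}, {"hand": 255, "x": 0, "y": 0, "z": -0.08, "ax": 0, "ay": 0, "az": 0}, {"hand": 255, "x": 0, "y": 0, "z": -0.09, "ax": 0, "ay": 0, "az": 0}, {"hand": 255, "x": 0.005, "y": 0.02, "z": -0.09, "ax": 0, "ay": 0, "az": 0}, {"hand": 255, "x": 0.013, "y": 0.05, "z": -0.09, "ax": 0, "ay": 0, "az": 0}, {"hand": 255, "x": 0.024, "y": 0.09, "z": -0.09, "ax": 0, "ay": 0, "az": 0}, {"hand": 255, "x": 0.034, "y": 0.13, "z": -0.09, "ax": 0, "ay": 0, "az": 0}, {"hand": 255, "x": 0.045, "y": 0.17, "z": -0.09, "ax": 0, "ay": 0, "az": 0}, {"hand": 255, "x": 0.055, "y": 0.21, "z": -0.09, "ax": 0, "ay": 0, "az": 0}, {"hand": 255, "x": 0.065, "y": 0.25, "z": -0.09, "ax": 0, "ay": 0, "az": 0}, {"hand": 255, "x": 0.076, "y": 0.29, "z": -0.09, "ax": 0, "ay": 0, "az": 0}, {"hand": 255, "x": 0.086, "y": 0.33, "z": -0.09, "ax": 0, "ay": 0, "az": 0}, {"hand": 255, "x": 0.097, "y": 0.37, "z": -0.09, "ax": 0, "ay": 0, "az": 0}, {"hand": 255, "x": 0.107, "y": 0.41, "z": -0.09, "ax": 0, "ay": 0, "az": 0}, {"hand": 255, "x": 0.115, "y": 0.44, "z": -0.09, "ax": 0, "ay": 0, "az": 0}, {"hand": 255, "x": 0.12, "y": 0.46, "z": -0.09, "ax": 0, "ay": 0, "az": 0}, {"hand": 255, "x": 0.123, "y": 0.471, "z": -0.09, "ax": 0, "ay": 0, "az": 0}, {"hand": 255, "x": 0.123, "y": 0.471, "z": -0.09, "ax": 0, "ay": 0, "az": 0}]'

```text
time: 5.7
tcp_pos: [0.5171, 0.2359, 0.2051]
ee_rot: [-0.0, 0.147, 0.989, -0.0]
contact_force: [-0.3, -1.1, -1.9]
gripper_width: 0.0214
grasp_force: 24.9
```

```bash
python3 - <<'E'
from st import *
delta([.517,.235,.0695])
a=grab_frame("wrist")["image"]; b=grab_frame("side")["image"]
cv2.imwrite("pics/p3.png",np.hstack([cv2.resize(a,(400,300)),cv2.resize(b[120:360,240:560],(400,300))]))
E
```

```text
t 5.7 tcp [0.5171 0.2359 0.2051] q6 -0.97 F [-0.3 -1.1 -1.9] T [-0.    0.06  0.01] w 0.02138410476833027 g 24.924132227897644 tilt [-0.001 -0.   ]
tool shift [-0.0002 -0.0009  0.1356]
```

View pics/p3.png

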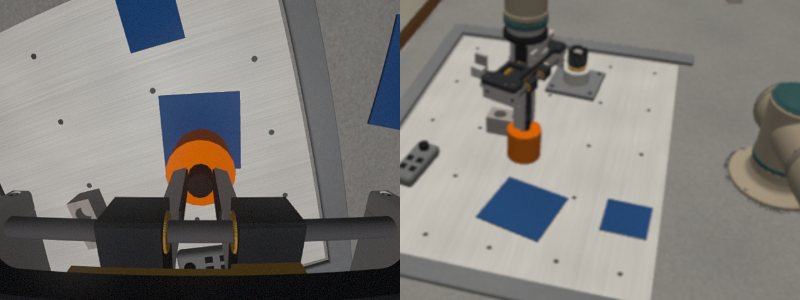

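The wrist view shows the cap held upright over the middle mat at (203,125), and the side view agrees. I lower it.

Emit:
jog_arm --steps '[{"hand": 255, "x": 0, "y": -0.001, "z": 0.02, "ax": 0, "ay": 0, "az": 0}, {"hand": 255, "x": 0, "y": -0.001, "z": 0.05, "ax": 0, "ay": 0, "az": 0}, {"hand": 255, "x": 0, "y": -0.001, "z": 0.08, "ax": 0, "ay": 0, "az": 0}, {"hand": 255, "x": 0, "y": -0.001, "z": 0.11, "ax": 0, "ay": 0, "az": 0}, {"hand": 255, "x": 0, "y": -0.001, "z": 0.125, "ax": 0, "ay": 0, "az": 0}, {"hand": 255, "x": 0, "y": -0.001, "z": 0.131, "ax": 0, "ay": 0, "az": 0}, {"hand": 255, "x": 0, "y": -0.001, "z": 0.134, "ax": 0, "ay": 0, "az": 0}, {"hand": 255, "x": 0, "y": -0.001, "z": 0.135, "ax": 0, "ay": 0, "az": 0}, {"hand": 255, "x": 0, "y": -0.001, "z": 0.1355, "ax": 0, "ay": 0, "az": 0}, {"hand": 255, "x": 0, "y": -0.001, "z": 0.1355, "ax": 0, "ay": 0, "az": 0}]'

```text
time: 6.8
tcp_pos: [0.5177, 0.2342, 0.0709]
ee_rot: [0.001, 0.148, 0.989, 0.0]
contact_force: [-0.2, -0.5, -1.0]
gripper_width: 0.0215
grasp_force: 24.9
```

Emit:
jog_arm --steps '[{"hand": 0, "x": 0, "y": 0, "z": 0, "ax": 0, "ay": 0, "az": 0}, {"hand": 0, "x": 0, "y": 0, "z": 0, "ax": 0, "ay": 0, "az": 0}, {"hand": 0, "x": 0, "y": 0, "z": 0, "ax": 0, "ay": 0, "az": 0}, {"hand": 0, "x": 0, "y": 0, "z": 0, "ax": 0, "ay": 0, "az": 0}, {"hand": 0, "x": 0, "y": 0, "z": 0, "ax": 0, "ay": 0, "az": 0}, {"hand": 0, "x": 0, "y": 0, "z": 0, "ax": 0, "ay": 0, "az": 0}, {"hand": 0, "x": 0, "y": 0, "z": -0.02, "ax": 0, "ay": 0, "az": 0}, {"hand": 0, "x": 0, "y": 0, "z": -0.06, "ax": 0, "ay": 0, "az": 0}, {"hand": 0, "x": 0, "y": 0, "z": -0.1, "ax": 0, "ay": 0, "az": 0}, {"hand": 0, "x": 0, "y": 0, "z": -0.135, "ax": 0, "ay": 0, "az": 0}, {"hand": 0, "x": 0, "y": 0, "z": -0.135, "ax": 0, "ay": 0, "az": 0}]'

```text
time: 7.9
tcp_pos: [0.5202, 0.2351, 0.2105]
ee_rot: [0.005, 0.148, 0.989, 0.002]
contact_force: [-0.1, -0.6, 0.0]
gripper_width: 0.0939
grasp_force: 0.0
```

```bash
python3 - <<'E'
from st import *
delta([.4968,-.251,.20])
t=grab_frame("top"); b=grab_frame("side")
F={"top":t,"side":b}
for n in F:
    f=F[n]
    for c in blobs(f,(3,130,80),(22,255,255),100):
        (u,v),r=cv2.minEnclosingCircle(c); print(n,"cap",u,v,r,onz(f,u,v,.05 if n=="side" else .06))
# white dots on collar
im=t["image"][235:285,490:550]
cv2.imwrite("pics/p4.png",np.hstack([cv2.resize(im,(400,333),interpolation=2),cv2.resize(b["image"][130:330,260:500],(400,333),interpolation=2)]))
E
```

```text
t 7.9 tcp [0.5202 0.2351 0.2105] q6 -0.97 F [-0.1 -0.6  0. ] T [0.   0.05 0.  ] w 0.09390927705992769 g 0.0 tilt [0.01  0.003]
tool shift [-0.1197 -0.4718  0.0086]
top cap 316.955078125 250.4640655517578 13.256295204162598 [0.51519632 0.23345208 0.06      ]
top cap 34.0 202.5 46.34931564331055 [0.61503666 0.93115394 0.06      ]
side cap 337.5 275.4375 16.750215530395508 [0.51392077 0.24880651 0.05      ]
```

View pics/p4.png

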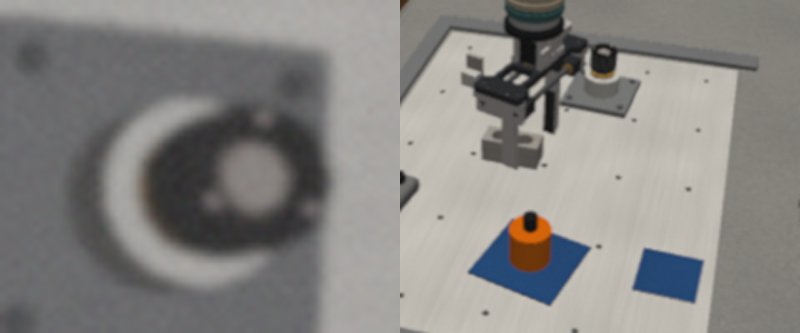

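The cap stands upright on the mat, with its centre within a few mm of the mat's. The bare collar on its post shows in the left crop at about (235,180), with white dots on top. Back to the station.

Emit:
jog_arm --steps '[{"hand": 0, "x": -0.123, "y": -0.47, "z": 0, "ax": 0, "ay": 0, "az": 0}, {"hand": 0, "x": -0.123, "y": -0.47, "z": 0, "ax": 0, "ay": 0, "az": 0}, {"hand": 0, "x": -0.123, "y": -0.47, "z": 0, "ax": 0, "ay": 0, "az": 0}, {"hand": 0, "x": -0.123, "y": -0.47, "z": 0, "ax": 0, "ay": 0, "az": 0}, {"hand": 0, "x": -0.123, "y": -0.47, "z": 0, "ax": 0, "ay": 0, "az": 0}, {"hand": 0, "x": -0.123, "y": -0.47, "z": 0, "ax": 0, "ay": 0, "az": 0}, {"hand": 0, "x": -0.123, "y": -0.47, "z": 0, "ax": 0, "ay": 0, "az": 0}, {"hand": 0, "x": -0.123, "y": -0.47, "z": 0, "ax": 0, "ay": 0, "az": 0}, {"hand": 0, "x": -0.123, "y": -0.47, "z": 0, "ax": 0, "ay": 0, "az": 0}, {"hand": 0, "x": -0.123, "y": -0.47, "z": 0, "ax": 0, "ay": 0, "az": 0}, {"hand": 0, "x": -0.123, "y": -0.47, "z": 0, "ax": 0, "ay": 0, "az": 0}, {"hand": 0, "x": -0.123, "y": -0.47, "z": 0, "ax": 0, "ay": 0, "az": 0}, {"hand": 0, "x": -0.123, "y": -0.47, "z": 0, "ax": 0, "ay": 0, "az": 0}, {"hand": 0, "x": -0.123, "y": -0.47, "z": 0, "ax": 0, "ay": 0, "az": 0}]'

```text
time: 9.4
tcp_pos: [0.4971, -0.2498, 0.2045]
ee_rot: [-0.0, 0.147, 0.989, 0.0]
contact_force: [-0.1, 0.8, 0.0]
gripper_width: 0.094
grasp_force: 0.0
```

```bash
python3 - <<'E'
from st import *
delta([.4968,-.251,.076])
f=grab_frame("wrist"); cv2.imwrite("pics/w5.png",cv2.resize(f["image"][130:330,200:440],(600,500)))
E
```

```text
t 9.4 tcp [ 0.4971 -0.2498  0.2045] q6 -1.87 F [-0.1  0.8  0. ] T [ 0.04 -0.04  0.02] w 0.09398685542659477 g 0.0 tilt [-0.001  0.001]
tool shift [-0.0002 -0.0014  0.1285]
```

View pics/w5.png

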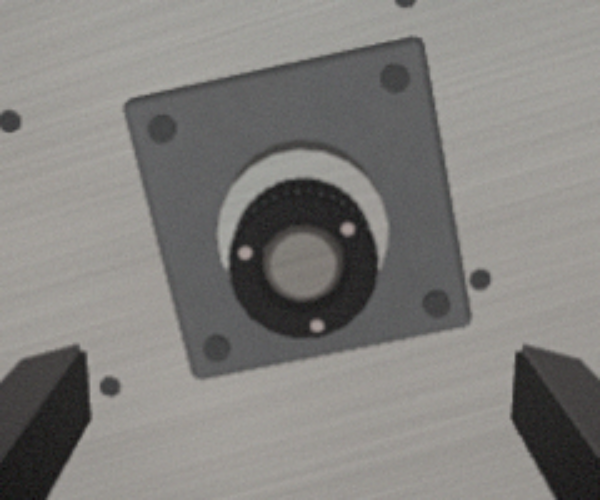

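The collar's top face is at (304,257) in the crop, with dots at (245,253), (347,229) and (317,326). I descend, grip, and take the x offset from the ray.

```bash
python3 - <<'E'
from h import *
f=grab_frame("wrist")
print(onz(f,200+304*.4,130+257*.4,.104), onz(f,200+303*.4,130+265*.4,.098)) 
E
```

```text
[ 0.49237071 -0.24779533  0.104     ] [ 0.4963413  -0.24932033  0.098     ]
```

Emit:
jog_arm --steps '[{"hand": 0, "x": 0, "y": 0, "z": 0.04, "ax": 0, "ay": 0, "az": 0}, {"hand": 0, "x": 0, "y": 0, "z": 0.08, "ax": 0, "ay": 0, "az": 0}, {"hand": 0, "x": 0, "y": 0, "z": 0.115, "ax": 0, "ay": 0, "az": 0}, {"hand": 0, "x": 0, "y": 0, "z": 0.129, "ax": 0, "ay": 0, "az": 0}, {"hand": 255, "x": 0, "y": 0, "z": 0.129, "ax": 0, "ay": 0, "az": 0}, {"hand": 255, "x": 0, "y": 0, "z": 0.129, "ax": 0, "ay": 0, "az": 0}, {"hand": 255, "x": 0, "y": 0, "z": 0.129, "ax": 0, "ay": 0, "az": 0}, {"hand": 255, "x": 0, "y": 0, "z": 0.129, "ax": 0, "ay": 0, "az": 0}, {"hand": 255, "x": 0, "y": 0, "z": 0.129, "ax": 0, "ay": 0, "az": 0}, {"hand": 255, "x": 0, "y": 0, "z": 0.129, "ax": 0, "ay": 0, "az": 0}, {"hand": 255, "x": 0, "y": 0, "z": 0.129, "ax": 0, "ay": 0, "az": 0}, {"hand": 255, "x": 0, "y": 0, "z": 0.129, "ax": 0, "ay": 0, "az": 0}, {"hand": 255, "x": 0, "y": 0, "z": 0.129, "ax": 0, "ay": 0, "az": 0}, {"hand": 255, "x": 0, "y": 0, "z": 0.129, "ax": 0, "ay": 0, "az": 0}]' --newtons 25

```text
time: 10.9
tcp_pos: [0.4978, -0.2503, 0.0766]
ee_rot: [0.001, 0.148, 0.989, 0.001]
contact_force: [2.2, 6.2, 6.0]
gripper_width: 0.0493
grasp_force: 24.8
```

```bash
python3 -c "
from st import *
st()"
```

```text
t 10.9 tcp [ 0.4978 -0.2503  0.0766] q6 -1.87 F [2.2 6.2 6. ] T [ 1.01 -0.25  0.02] w 0.049275775089851946 g 24.81831433583693 tilt [0.001 0.002]
```

Grip is good. There is a 6 N side load along tool +y, so I relieve it and look at the stiffness.

Emit:
jog_arm --steps '[{"hand": 255, "x": 0, "y": 0.001, "z": 0, "ax": 0, "ay": 0, "az": 0}, {"hand": 255, "x": 0, "y": 0.001, "z": 0, "ax": 0, "ay": 0, "az": 0}]'

```text
time: 11.1
tcp_pos: [0.4979, -0.2502, 0.0766]
ee_rot: [0.0, 0.148, 0.989, 0.0]
contact_force: [1.3, 3.5, 5.0]
gripper_width: 0.049
grasp_force: 24.8
```

```bash
python3 -c "
from st import *
st()"
```

```text
t 11.1 tcp [ 0.4979 -0.2502  0.0766] q6 -1.87 F [1.3 3.5 5. ] T [ 0.64 -0.1   0.01] w 0.04895882258582896 g 24.816197811081793 tilt [0.001 0.   ]
```

Emit:
jog_arm --steps '[{"hand": 255, "x": 0, "y": 0.001, "z": 0.0, "ax": 0, "ay": 0, "az": 0.08}, {"hand": 255, "x": 0, "y": 0.001, "z": 0.001, "ax": 0, "ay": 0, "az": 0.16}, {"hand": 255, "x": 0, "y": 0.001, "z": 0.002, "ax": 0, "ay": 0, "az": 0.24}, {"hand": 255, "x": 0, "y": 0.001, "z": 0.002, "ax": 0, "ay": 0, "az": 0.3}, {"hand": 255, "x": 0, "y": 0.001, "z": 0.002, "ax": 0, "ay": 0, "az": 0.3}]'

```text
time: 11.6
tcp_pos: [0.4981, -0.2505, 0.0764]
ee_rot: [0.001, 0.294, 0.956, -0.001]
contact_force: [-1.7, 2.6, 14.8]
gripper_width: 0.0491
grasp_force: 24.9
```

```bash
python3 -c "
from st import *
st()"
```

```text
t 11.6 tcp [ 0.4981 -0.2505  0.0764] q6 -1.56 F [-1.7  2.6 14.8] T [ 0.49  0.51 -0.08] w 0.04910745630138083 g 24.871798148867583 tilt [ 0.001 -0.002]
```

Emit:
jog_arm --steps '[{"hand": 255, "x": 0, "y": 0, "z": 0, "ax": 0, "ay": 0, "az": 0.06}, {"hand": 255, "x": 0, "y": 0, "z": 0, "ax": 0, "ay": 0, "az": 0.12}, {"hand": 255, "x": 0, "y": 0, "z": 0, "ax": 0, "ay": 0, "az": 0.18}, {"hand": 255, "x": 0, "y": 0, "z": 0, "ax": 0, "ay": 0, "az": 0.24}, {"hand": 255, "x": 0, "y": 0, "z": 0, "ax": 0, "ay": 0, "az": 0.24}]'

```text
time: 12.1
tcp_pos: [0.4981, -0.2509, 0.0764]
ee_rot: [0.001, 0.406, 0.914, -0.001]
contact_force: [-3.1, 0.7, 15.0]
gripper_width: 0.0491
grasp_force: 24.9
```

Emit:
jog_arm --steps '[{"hand": 255, "x": 0, "y": 0, "z": 0, "ax": 0, "ay": 0, "az": 0.06}, {"hand": 255, "x": 0, "y": 0, "z": 0, "ax": 0, "ay": 0, "az": 0.12}, {"hand": 255, "x": 0, "y": 0, "z": 0, "ax": 0, "ay": 0, "az": 0.18}, {"hand": 255, "x": 0, "y": 0, "z": 0, "ax": 0, "ay": 0, "az": 0.24}, {"hand": 255, "x": 0, "y": 0, "z": 0, "ax": 0, "ay": 0, "az": 0.24}]'

```text
time: 12.6
tcp_pos: [0.4977, -0.2505, 0.0744]
ee_rot: [0.001, 0.513, 0.859, -0.001]
contact_force: [-0.9, 0.7, 4.7]
gripper_width: 0.0492
grasp_force: 24.9
```

The collar dropped: z fell and the force fell with it. Next I push to the plate, with a stronger grip.

Emit:
jog_arm --steps '[{"hand": 255, "x": 0, "y": 0, "z": 0.0, "ax": 0, "ay": 0, "az": 0}, {"hand": 255, "x": 0, "y": 0, "z": 0.002, "ax": 0, "ay": 0, "az": 0}, {"hand": 255, "x": 0, "y": 0, "z": 0.004, "ax": 0, "ay": 0, "az": 0}, {"hand": 255, "x": 0, "y": 0, "z": 0.006, "ax": 0, "ay": 0, "az": 0}, {"hand": 255, "x": 0, "y": 0, "z": 0.006, "ax": 0, "ay": 0, "az": 0}, {"hand": 255, "x": 0, "y": 0, "z": 0.006, "ax": 0, "ay": 0, "az": 0}]' --newtons 50

```text
time: 13.2
tcp_pos: [0.4976, -0.2501, 0.0697]
ee_rot: [0.0, 0.513, 0.859, -0.0]
contact_force: [-4.0, 1.3, 14.2]
gripper_width: 0.0488
grasp_force: 50.0
```

```bash
python3 -c "
from st import *
st()"
```

```text
t 13.2 tcp [ 0.4976 -0.2501  0.0697] q6 -1.08 F [-4.   1.3 14.2] T [ 0.11  0.73 -0.52] w 0.04878113234989166 g 50.005298898813635 tilt [ 0.    -0.001]
```

Emit:
jog_arm --steps '[{"hand": 255, "x": 0, "y": 0, "z": 0, "ax": 0, "ay": 0, "az": 0.04}, {"hand": 255, "x": 0, "y": 0, "z": 0.002, "ax": 0, "ay": 0, "az": 0.04}, {"hand": 255, "x": 0, "y": 0, "z": 0.004, "ax": 0, "ay": 0, "az": 0.04}, {"hand": 255, "x": 0, "y": 0, "z": 0.006, "ax": 0, "ay": 0, "az": 0.04}, {"hand": 255, "x": 0, "y": 0, "z": 0.006, "ax": 0, "ay": 0, "az": 0.04}]'

```text
time: 13.7
tcp_pos: [0.4975, -0.2501, 0.0629]
ee_rot: [0.0, 0.529, 0.848, -0.001]
contact_force: [-2.1, 0.7, 7.9]
gripper_width: 0.0487
grasp_force: 49.8
```

```bash
python3 -c "
from st import *
st()"
```

```text
t 13.7 tcp [ 0.4975 -0.2501  0.0629] q6 -1.04 F [-2.1  0.7  7.9] T [-0.01  0.46 -0.13] w 0.048675176839093455 g 49.79909682089783 tilt [-0.    -0.001]
```

Emit:
jog_arm --steps '[{"hand": 255, "x": 0, "y": 0, "z": 0.001, "ax": 0, "ay": 0, "az": 0.01}, {"hand": 255, "x": 0, "y": 0, "z": 0.002, "ax": 0, "ay": 0, "az": 0.01}, {"hand": 255, "x": 0, "y": 0, "z": 0.003, "ax": 0, "ay": 0, "az": 0.01}, {"hand": 255, "x": 0, "y": 0, "z": 0.003, "ax": 0, "ay": 0, "az": 0.01}, {"hand": 255, "x": 0, "y": 0, "z": 0.003, "ax": 0, "ay": 0, "az": 0.01}]'

```text
time: 14.2
tcp_pos: [0.4976, -0.2502, 0.0627]
ee_rot: [0.001, 0.533, 0.846, -0.001]
contact_force: [-6.6, 3.0, 26.4]
gripper_width: 0.0488
grasp_force: 49.6
```

```bash
python3 - <<'E'
from st import *
st()
w=grab_frame("wrist")["image"]; b=grab_frame("side")["image"]
cv2.imwrite("pics/p6.png",np.hstack([cv2.resize(w,(400,300)),cv2.resize(b[130:310,280:520],(400,300),interpolation=2)]))
E
```

```text
t 14.2 tcp [ 0.4976 -0.2502  0.0627] q6 -1.04 F [-6.6  3.  26.4] T [0.62 1.15 0.13] w 0.04883811988045365 g 49.58795445934811 tilt [ 0.001 -0.002]
```

View pics/p6.png

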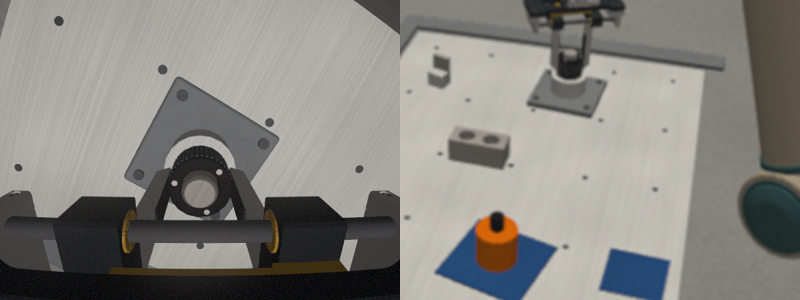

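The wrist view shows the collar gripped low with the post standing proud at (200,190). The side view shows the cap upright on the mat at (497,245) and the test and gauge blocks untouched. Total travel was 13.9 mm, ending on a hard stop at 26 N, so the collar is home.

```bash
python3 -c "
from bench import env
print(env.finish_job())"
```

```text
the job is handed in; nothing more can be done
None
```

I've handed the job in: the dust cap stands upright on the middle blue mat, and the collar is keyed over the pins and held home on the shoulder with about 26 N of push; no verdict came back.

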